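# Trip-test a dental bench safety switch and reset it

## Task

Test the safety switch of this dental bench: pull the T-shaped lock pin up and turn it anticlockwise into its rest notch, so that it stays out when you let go. Then press the round test button so that the lever drops, and lift the lever back up until it latches and stays up by itself. Leave the pin parked and the other things on the bench where they are.

Things in the scene. Friction and masses are not known exactly. Their poses are not given: they have to be found in the camera images.
- unit: Bench safety switch: fixed grey box 170 (x) x 250 (y) x 70 mm high. Origin under its centre (box frame); x from its front (lever, robot side) to its back, y to its left, z up. On top: T-shaped lock pin in a slotted collar at left front (axis x -51.5, y +65 mm), round test button in the middle (0, 0), lever at right front (y -65). Two sockets and a small clear lamp at the back are not used.
- pin_top (a point): Centre of the top edge of the lock pin's grip, a flat upright steel wing 40 mm long, 10 mm thick; 115 mm above the bench with the pin home, wing along the box's x (pinch across y). Collar 44 x 44 mm: ledge 86 mm, small ridges 88.5 mm above the bench, so 26 mm of wing stands free. The point's x runs along the wing and turns with it.
- pin_lift (a joint): Height of the lock pin, m: 0 home (wing down in the deep slot of the collar; it then bars the lever from dropping), up to 0.020 at most. A spring pulls it down with 3 N at home, 6 N at the top. It can turn freely above 0.015; parked in the rest notch it stands at 0.012.
- pin_turn (a joint): Turn of the lock pin about the vertical, rad: 0 home, growing anticlockwise seen from above (the only way it can turn) to a stop at 1.25. The shallow rest notch, between pairs of 2.5 mm ridges, lies at 1.2; let down there the pin stays out.
- button_top (a point): Centre of the flat top of the round black test button, 32 mm diameter, standing 16 mm proud of the box (86 mm above the bench) in a 42 mm bezel that is 6 mm high.
- test (a joint): Travel of the test button, m: 0 out, 0.008 fully pressed; spring of 2.4 N at the start to 4.8 N fully down. From about 0.006 on it releases the lever (if the pin is out). It springs back, and dips by itself while the lever is being lifted past the catch.
- lever_grip (a point): Centre of the lever's black handle, a bar 42 long, 22 wide (y), 14 mm thick on a thin steel arm; 76 mm from the pivot (tip 97). Pivot axis along the box's y at x -60, z 78 mm; handle at y -65 (box frame). Latched: the arm slopes 45 degrees up towards the robot. Dropped: level, 78 mm above the bench, out in front of the box's face (x -85), with free room beside and below.
- lever (a joint): Angle of the lever, rad: 0 latched (up), growing as it drops; 0.80 at the lower stop (0.785 is level). A spring drives it down (about 0.17 N m, 2.5 N at the handle; some 3 N more when passing the catch). It latches when lifted slightly beyond 0 (upper stop -0.10) and then rests at 0; let go earlier it drops again.
- cast_a: bystander: horseshoe-shaped brick-coloured plaster dental cast with white teeth, about 65 x 65 x 23 mm, loose in front of the switch box; origin under its centre, z up
- cast_b: bystander: the larger, cream horseshoe dental cast, about 75 x 75 x 23 mm, loose at the right-hand (-y) side of the box; origin under its centre
- die_block: bystander: stepped white plaster block, 45 x 50 x 50 mm, loose behind the box; origin under its centre
- jar: bystander: round jar with white cap, 52 mm diameter, 75 mm high, loose at the left-hand (+y) side of the box; origin under its centre
- bowl: bystander: black rubber mixing bowl, 110 mm across, 50 mm high; origin under its centre
- tool_cup: bystander: empty steel cup, 76 mm across, 95 mm high; origin under its centre

How it is judged:
By the outcome, as a careful person would: the job done as asked, in the order asked, and still so for the second after the job is handed in, with the robot touching nothing.
It also fails if it takes over 61 s, if anything falls off the work surface, if the arm or the gripper's body presses on something with over 40 N, if the wrist force passes 120 N, or if a joint passes its speed limit or range.

## Robot

A 7-joint arm with a two-finger parallel gripper is mounted at the origin on the work surface. World frame = base frame: x ahead of the robot, y to its left, z up, the work surface at z = 0. Lengths are in m, angles in rad, forces in N, time in s.
With the tool pointing down it reaches from about 0.35 to 0.9 m from the base axis. Payload 8.1 kg.
Tool frame: the origin (TCP) lies midway between the tips of the shut fingers; the grasp point (between the pads) lies 19 mm behind it; x points along the fingers, z is the direction in which the jaws open and shut, and the axes are right-handed (so a half turn about x gives the same grasp; the last joint's range is limited). The gripper opens to 92 mm and grips with 3 to 60 N. Pads are 19 mm wide; open, the fingers measure 130 mm over their backs; the gripper's body (75 mm by 190 mm) begins 47 mm behind the grasp point.
Start: joints at [-1.285, 0.434, 0.025, 1.573, -0.012, 1.134, -0.075], TCP at [0.237, 0.578, 0.199] pointing down, gripper open.
Joint ranges: [-2.62, 2.62], [-0.44, 2.09], [-1.27, 1.32], [0.08, 2.57], [-1.32, 4.46], [0.12, 2], [-2.74, 2.74]. Speed limits (rad/s): [2.22, 2.22, 3.01, 3.01, 3.14, 3.14, 3.14].

## Interface

Orientations are given as [roll, pitch, yaw] about the fixed x, y, z axes, in that order (R = Rz(yaw) Ry(pitch) Rx(roll)).
In Python, from cell import robot, read_camera, finish_job gives the robot as it stands.
- The arm moves only by the shell command python3 -m creep 'ROWS' [FORCE]. ROWS is JSON, a list of rows, each a list of 3 entries, a list of its own where there are three numbers: the shift along the tool's x, y, z in cm, then the turn about the tool's x in rad, then the gripper command: -1 is shut, 1 is fully open, values between are in proportion. A call has 1 to 12 rows; each row shifts and turns the commanded pose from where the row before left it, along the tool's axes as they then stand; what a row does not reach is not made up. A row lasts 1/8 s, in which the tool goes at most 62.5 mm and 10.7 degrees, less where a joint would pass 70% of its speed; a pose out of reach is approached as far as the arm can. A call with a gripper value outside its range is refused whole. The fingers move at their own pace and stop on an object; FORCE is the grip in N (left out, the last holds). Time passes only in rows, so rows that do not move let the fingers close. It gives the time, the measured TCP pose, the force and the opening at its end, in the units of the state.
- robot.get_obs(): the state, without advancing time (a new reading comes with each control period).
- read_camera(name): name is "side" or "top" or "wrist"; returns a dict with "frame" (480x640x3 uint8, red, green, blue), "fovy" (degrees; the focal length in pixels is half the picture's height over the tangent of half this angle, whatever the lens; pixels are square), "cx", "cy" (the principal point, pixels), "dist_coeffs" ([k1, k2, p1, p2, k3] as OpenCV has them; the pictures are not rectified), "rvec" (rotation vector, rad) and "tvec" (3), from world to camera coordinates, as OpenCV has them; the wrist camera has in their place "mount" (4x4, takes a point from camera to tool coordinates, whose origin is the TCP and whose axes are the tool frame's). Camera axes: x right, y down, z forward; pixel columns grow to the right and rows downward; lengths in m; the calibration is good to about 2 mm. A picture is of the moment at which its call begins: read the wrist's pose just before it. There is no depth.
- finish_job(): hands the job in, once; it reports no verdict.
The state is a dict: "t": time; "joint_positions": joint angles; "qd": joint speeds; "tau": joint torques, N m; "position": TCP position; "ee_rot": TCP orientation; "ft_force": force on the tool from outside, world axes, zero at the start; "torque": the same for the moment, N m; "opening": finger opening in m.
Only numpy, scipy, OpenCV 4.12 (cv2) and the standard library are available. Lean on these libraries where they do the work, as an engineer would, in place of code of your own. Each camera call takes 0.05 s, during which the arm holds its last target. There are 200 camera calls.

## Working session

There is one attempt and no reset: what is moved stays moved. The work goes in short steps, Python scripts to look and compute and a shell command to move; the robot and the scene stay as the last step left them, time stands still between calls to the robot, and variables do not carry over. Pictures are saved under pics/ and viewed, about 8 in all and at most 12, crops included, and the job is handed in when it is done.

```bash
ls; mkdir -p pics
cat > look.py <<'E'
import sys,cv2,numpy as np,json,pickle
from cell import robot, read_camera
for n in sys.argv[2:]:
    o=robot.get_obs(); c=read_camera(n); c['obs']=o
    pickle.dump(c,open(f'pics/{sys.argv[1]}_{n}.pkl','wb'))
    cv2.imwrite(f'pics/{sys.argv[1]}_{n}.png',c['frame'][:,:,::-1])
    print(n,c['fovy'],c['cx'],c['cy'],c['dist_coeffs'],c.get('rvec'),c.get('tvec'),c.get('mount'))
o=robot.get_obs(); print({k:np.round(v,3).tolist() for k,v in o.items()})
E
python3 look.py a side top
```

```text
pics
side 56.038387330523136 323.5652232389664 237.91724473690343 [0.03314301 0.         0.         0.         0.        ] [ 2.25365645 -0.23720112  0.08924297] [-0.6180427   0.17703177  1.18751054] None
top 45.28878070860337 324.6682878640393 233.9410293092825 [0.03424717 0.         0.         0.         0.        ] [ 2.17359071 -2.18999309  0.06971202] [0.03158538 0.61222897 1.45255722] None
{'t': 0.1, 'joint_positions': [-1.285, 0.435, 0.025, 1.574, -0.012, 1.134, -0.075], 'qd': [0.001, -0.002, -0.001, -0.003, -0.001, 0.002, -0.0], 'tau': [0.003, -66.913, 0.988, -31.514, -0.061, 0.037, 0.0], 'position': [0.237, 0.578, 0.198], 'ee_rot': [-3.046, 1.569, -1.864], 'ft_force': [0.944, -1.227, 0.679], 'torque': [0.004, 0.0, -0.025], 'opening': 0.092}
```

View pics/a_top.png

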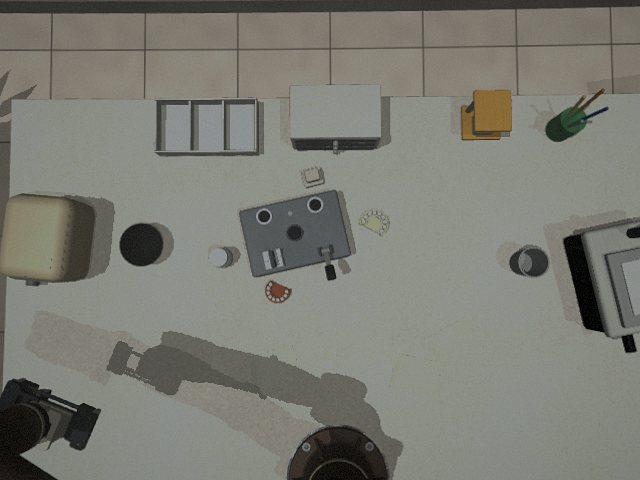

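View pics/a_side.png

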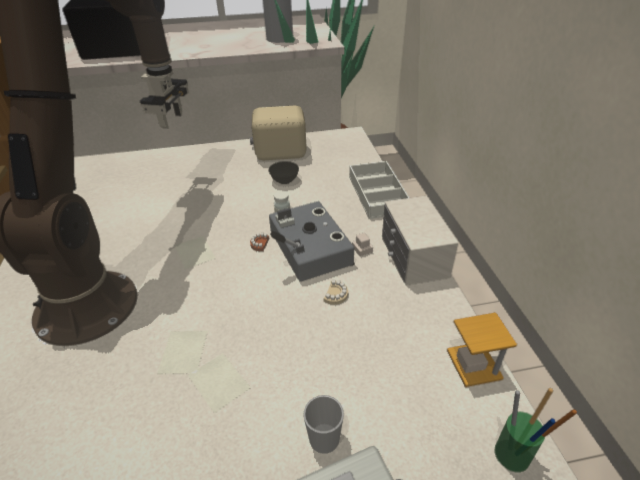

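Top view: box face corners are about (240,209), (341,190), (352,257), (254,277), so the box is yawed anticlockwise. Button (295,233), pin (273,258), lever handle (330,271). Side view: button (309,227), pin (284,214), lever (290,243). I'll crop both for finer pixels.

Run:
```python
import cv2,numpy as np
a=cv2.imread('pics/a_top.png')[180:310,230:360];b=cv2.imread('pics/a_side.png')[185:285,255:365]
f=lambda im,s:cv2.resize(im,None,fx=s,fy=s,interpolation=cv2.INTER_CUBIC)
A=f(a,3);B=f(b,3.6)
A=cv2.convertScaleAbs(A,alpha=1.5);B=cv2.convertScaleAbs(B,alpha=1.5)
def grid(I,s,x0,y0):
    for v in range(0,int(I.shape[1]/s),20): cv2.putText(I,str(x0+v),(int(v*s),8),0,.3,(0,0,255));cv2.line(I,(int(v*s),10),(int(v*s),16),(0,0,255))
    for v in range(0,int(I.shape[0]/s),20): cv2.putText(I,str(y0+v),(0,int(v*s)+4),0,.3,(0,0,255));cv2.line(I,(20,int(v*s)),(26,int(v*s)),(0,0,255))
grid(A,3,230,180);grid(B,3.6,255,185)
C=np.zeros((400,800,3),np.uint8);C[:390,:390]=A;C[:360,400:796]=B
cv2.imwrite('pics/b.png',C)
```

```text
(no output)
```

View pics/b.png

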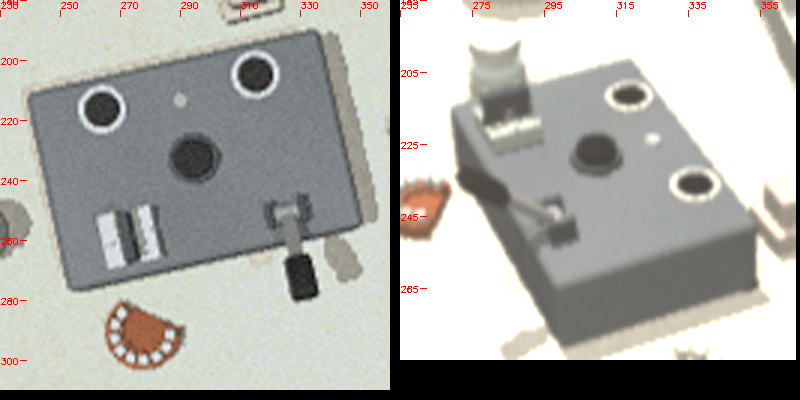

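Crops: in the top view, box corners (239.5,211), (336,190), (351,254), (253,277), button (295,233), collar (273,259), handle (330,272). In the side view, corners (270,215), (319,202), (354,248), (297.5,264), button (310,226). The bystanders are clear of the lever, but the brick cast lies close in front of the pin.

```bash
cat > geo.py <<'E'
import cv2,numpy as np,pickle
from scipy.spatial.transform import Rotation as R
def cam(f):
    c=pickle.load(open(f,'rb')); fl=240/np.tan(np.radians(c['fovy']/2))
    K=np.array([[fl,0,c['cx']],[0,fl,c['cy']],[0,0,1.]])
    if c.get('mount') is not None:
        o=c['obs'];T=np.eye(4);T[:3,:3]=R.from_euler('xyz',o['ee_rot']).as_matrix();T[:3,3]=o['position']
        M=np.linalg.inv(T@np.array(c['mount'])); return K,np.array(c['dist_coeffs']),cv2.Rodrigues(M[:3,:3])[0],M[:3,3]
    return K,np.array(c['dist_coeffs']),np.array(c['rvec']),np.array(c['tvec'])
def proj(C,P): return cv2.projectPoints(np.atleast_2d(P).astype(float),C[2],C[3],C[0],C[1])[0][:,0]
def box(p,P): # p x,y,z,yaw
    return R.from_euler('z',p[3]).apply(np.atleast_2d(P))+p[:3]
E
python3 - <<'E'
from geo import *
from scipy.optimize import least_squares
t,s=cam('pics/a_top.pkl'),cam('pics/a_side.pkl')
cor=[[.085,.125,.07],[.085,-.125,.07],[-.085,-.125,.07],[-.085,.125,.07]];b=[0,0,.086]
lev=[-.060-.076*.7071,-.065,.078+.076*.7071]
Pt=np.array(cor+[b,lev,[-.0515,.065,.115]]);It=np.array([[239.5,211],[336,190.3],[350.7,254],[253.3,276.7],[294.7,232.7],[330.3,272.3],[273.3,259]])
# side: left=front-left? order checked by projection
Ps=np.array([cor[3],cor[0],cor[1],cor[2],b]);Is=np.array([[269.7,214.7],[319.4,202.2],[354.2,248],[297.5,264.2],[309.7,226.4]])
f=lambda p:np.r_[(proj(t,box(p,Pt))-It).ravel(),(proj(s,box(p,Ps))-Is).ravel()]
r=least_squares(f,[.45,.1,0,.2],loss='soft_l1')
print(r.x,np.round(f(r.x).reshape(-1,2),1).tolist())
print(np.round(box(r.x,[[-.0515,.065,.115],b,lev]),4))
# independent button triangulation
g=lambda q:np.r_[proj(t,q)[0]-It[4],proj(s,q)[0]-Is[4]]
print('button tri',least_squares(g,[.5,.1,.08]).x)
E
```

```text
[ 0.61171649  0.10059958 -0.00605677  0.20886373] [[-0.6, -0.2], [0.6, -0.8], [0.7, 1.8], [-0.4, 0.8], [-0.1, 0.1], [0.1, -0.0], [-1.3, -0.4], [-1.3, -0.0], [0.3, -1.1], [1.1, 0.5], [0.4, 1.8], [-0.1, 0.0]]
[[0.5479 0.1535 0.1089]
 [0.6117 0.1006 0.0799]
 [0.5139 0.0134 0.1257]]
button tri [0.61198447 0.10034405 0.08018293]
```

The fit holds to about 1–2 px. It gives the box at (0.612, 0.101) with yaw 0.209. The button triangulates to z=0.080 against a stated 0.086, so I'll refine from the wrist camera. First the current tool axes and the way there.

```bash
cat >> geo.py <<'E'
def plan(target,yaw=None,o=None):
    """shift in tool axes (cm) to the world target; turn about tool x so that tool z is along +/- box y"""
    if o is None:
        from cell import robot; o=robot.get_obs()
    M=R.from_euler('xyz',o['ee_rot']).as_matrix(); d=M.T@(np.array(target)-o['position'])*100
    out=[np.round(d,2).tolist()]
    if yaw is not None:
        b=M.T@np.array([-np.sin(yaw),np.cos(yaw),0]); a=np.arctan2(-b[1],b[2])
        out.append(np.round([a,(a+2*np.pi)%(2*np.pi)-np.pi],3).tolist())
    return out,np.round(M,3).tolist()
E
python3 -c "
from geo import *
print(plan([.50,.14,.26],.209))"
python3 look.py c wrist | cut -c1-600
```

```text
([[-6.15, -40.96, -30.55], [-0.598, 2.544]], [[-0.0, -0.925, 0.379], [-0.001, 0.379, 0.925], [-1.0, -0.0, -0.001]])
wrist 58.0819392401514 323.9179300994762 240.19125194063395 [0.02526135 0.         0.         0.         0.        ] None None [[ 2.71888896e-04 -2.54538399e-01  9.67062630e-01 -1.85907445e-01]
 [ 4.23998064e-04 -9.67062549e-01 -2.54538497e-01  6.86871093e-02]
 [ 9.99999873e-01  4.79238873e-04 -1.55009780e-04 -2.09843274e-04]
 [ 0.00000000e+00  0.00000000e+00  0.00000000e+00  1.00000000e+00]]
{'t': 0.15, 'joint_positions': [-1.285, 0.435, 0.025, 1.574, -0.012, 1.134, -0.075], 'qd': [0.001, -0.002, 0.0, -0.003, 0.001, -0.002, -0.0], 'tau': [0.002, -66.826, 0.986, -31.47, -0.06, 0.039, 0.0], 'position': [0.237, 0.578, 0.198], 'ee_rot': [-3.051, 1.57, -1.869], 'ft_force': [0.662, 0.034, -0.156], 'torque': [0.013, 0.036, -0.054], 'opening': 0.092}
```

```bash
python3 -m creep '[[[-0.5,0,0],0.18,0],[[-0.5,0,0],0.18,0],[[-0.5,0,0],0.18,0],[[-0.5,0,0],0.18,0],[[-0.5,0,0],0.18,-0.35],[[-0.5,0,0],0.18,-0.35],[[-0.5,0,0],0.18,-0.35],[[-0.5,0,0],0.18,-0.35],[[-0.5,0,0],0.18,-0.35],[[-0.5,0,0],0.18,-0.35],[[-0.5,0,0],0.18,-0.35],[[-0.5,0,0],0.18,-0.35]]' 20
python3 -c "
from geo import *
from cell import robot
print(plan([.55,.15,.26],.209),robot.get_obs()['joint_positions'])"
```

```text
t: 1.65
position: [0.2368, 0.5782, 0.2586]
ee_rot: [-0.964, 1.57, -1.947]
ft_force: [-0.3, 0.2, 0.6]
opening: 0.0298
([[-0.12, 2.37, 53.0], [-2.764, 0.378]], [[-0.0, 0.833, 0.554], [-0.001, 0.554, -0.833], [-1.0, -0.001, 0.0]]) [-1.61729494  0.41755385  0.52062469  1.51432318 -0.21295953  1.26709526
 -2.05375358]
```

```bash
python3 -m creep '[[[0,0.2,4],0,-0.35],[[0,0.2,4.4],0,-0.35],[[0,0.2,4.4],0,-0.35],[[0,0.2,4.4],0,-0.35],[[0,0.2,4.4],0,-0.35],[[0,0.2,4.4],0,-0.35],[[0,0.2,4.4],0,-0.35],[[0,0.2,4.4],0,-0.35],[[0,0.2,4.4],0,-0.35],[[0,0.2,4.4],0,-0.35],[[0,0.2,4.4],0,-0.35],[[0,0.2,4.4],0,-0.35]]'
python3 -c "
from geo import *
from cell import robot
print(plan([.55,.15,.26],.209),robot.get_obs()['joint_positions'])"
```

```text
t: 3.15
position: [0.5501, 0.1561, 0.2586]
ee_rot: [-2.619, 1.57, 2.686]
ft_force: [0.9, 0.4, -1.0]
opening: 0.0299
([[-0.14, -0.35, 0.5], [-2.758, 0.384]], [[-0.0, 0.829, 0.559], [0.0, 0.559, -0.829], [-1.0, -0.0, -0.0]]) [-0.87759332  0.34186978  0.69900179  1.65692729 -0.2313404   1.22763472
 -1.10636908]
```

```bash
python3 -m creep '[[[0,-0.35,0.5],0.128,-0.35],[[0,0,0],0.128,-0.35],[[0,0,0],0.128,-0.35],[[0,0,0],0,-0.35]]'
python3 look.py d wrist | tail -1
python3 -m creep '[[[4,3,0],0,-0.35],[[1,3,0],0,-0.35],[[0,0,0],0,-0.35]]'
python3 look.py e wrist|tail -1
python3 - <<'E'
import cv2,numpy as np
a=[cv2.resize(cv2.imread(f'pics/{n}_wrist.png'),(400,300)) for n in 'de']
cv2.imwrite('pics/f.png',np.hstack(a))
E
```

```text
t: 3.65
position: [0.5492, 0.1511, 0.2584]
ee_rot: [-1.105, 1.57, -2.466]
ft_force: [-0.5, -0.8, -0.1]
opening: 0.0295
{'t': 3.7, 'joint_positions': [-0.932, 0.355, 0.791, 1.666, -0.265, 1.232, -1.443], 'qd': [0.006, -0.003, -0.007, -0.003, 0.001, -0.002, 0.012], 'tau': [-0.059, -49.78, 9.166, -31.712, -0.067, -0.066, -0.51], 'position': [0.549, 0.151, 0.259], 'ee_rot': [-1.192, 1.57, -2.551], 'ft_force': [0.062, 0.63, -0.865], 'torque': [-0.085, 0.131, 0.01], 'opening': 0.03}
t: 4.08
position: [0.6087, 0.1636, 0.2071]
ee_rot: [-0.959, 1.569, -2.318]
ft_force: [0.8, -1.0, -0.1]
opening: 0.03
{'t': 4.125, 'joint_positions': [-0.832, 0.507, 0.748, 1.588, -0.362, 1.192, -1.371], 'qd': [-0.013, -0.035, 0.017, 0.017, 0.008, 0.003, -0.012], 'tau': [-0.1, -59.67, 11.397, -30.621, -0.276, -0.215, 0.108], 'position': [0.608, 0.163, 0.208], 'ee_rot': [-0.946, 1.569, -2.306], 'ft_force': [-0.641, 0.557, 1.253], 'torque': [-0.087, 0.155, -0.011], 'opening': 0.03}
```

View pics/f.png

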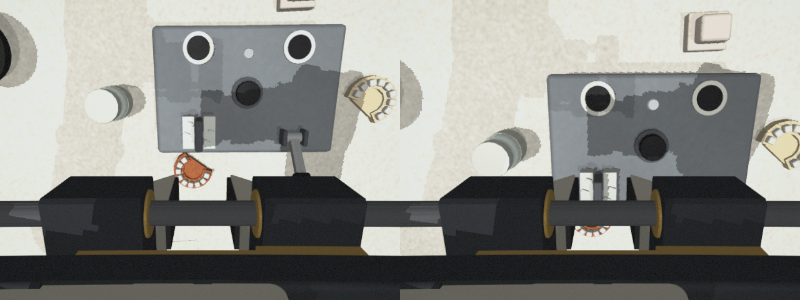

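Wrist views: the box is square in the frame. In d (half size) the button is at (246,92), the collar at (198,132) and the lever base at (291,137). In e the collar is between the fingers at (600,185). Now I'll refit the box pose with these views, finding the button and sockets by blob.

```bash
cat > fit.py <<'E'
from geo import *
from scipy.optimize import least_squares
p0=np.array([.6117,.1006,0,.209])
for n in 'de':
    C=cam(f'pics/{n}_wrist.pkl'); im=cv2.imread(f'pics/{n}_wrist.png')
    P=np.array([[.085,.125,.07],[.085,-.125,.07],[0,0,.086],[-.0515,.065,.115],[-.0515-.02,.065,.115],[-.0515+.02,.065,.115],[-.0735,.087,.0885],[-.0295,.087,.0885],[-.0295,.043,.0885],[-.0735,.043,.0885],[-.085,.125,.07],[-.085,-.125,.07]])
    q=proj(C,box(p0,P)); print(n,np.round(q[:4],1).tolist())
    big=cv2.resize(im,None,fx=2,fy=2,interpolation=cv2.INTER_CUBIC)
    for i in q: cv2.drawMarker(big,tuple(int(v) for v in i*2),(0,0,255),0,8,1)
    x0,y0=(220,20) if n=='d' else (210,100)
    cv2.imwrite(f'pics/g_{n}.png',cv2.convertScaleAbs(big[2*y0:2*y0+500,2*x0:2*x0+ (700 if n=='d' else 800)],alpha=1.3))
    g=cv2.cvtColor(im,cv2.COLOR_BGR2GRAY)
    nn,l,s,c=cv2.connectedComponentsWithStats(((g<45)).astype(np.uint8))
    for k in range(1,nn):
        if 150<s[k,4]<3000: print(s[k].tolist(),np.round(c[k],1).tolist())
E
python3 fit.py
```

```text
d [[244.9, 36.6], [562.1, 35.6], [400.9, 147.8], [320.5, 217.4]]
[0, 48, 18, 79, 911] [6.9, 88.4]
[462, 56, 35, 38, 708] [480.2, 73.7]
[377, 130, 40, 39, 851] [397.3, 152.6]
[270, 284, 16, 39, 392] [279.6, 305.8]
[362, 284, 18, 39, 396] [368.6, 306.1]
[265, 361, 15, 37, 383] [271.1, 377.3]
[369, 361, 14, 37, 379] [376.8, 377.2]
e [[236.3, 115.0], [587.5, 115.1], [408.7, 236.1], [319.6, 317.7]]
[475, 137, 41, 40, 1277] [495.2, 156.6]
[297, 150, 39, 28, 867] [316.3, 162.6]
[382, 214, 44, 43, 1437] [403.5, 235.0]
[268, 284, 18, 38, 396] [279.6, 305.4]
[360, 284, 18, 38, 402] [368.3, 305.6]
[265, 361, 15, 37, 379] [271.2, 377.2]
[369, 361, 15, 37, 381] [376.8, 377.1]
```

View pics/g_d.png

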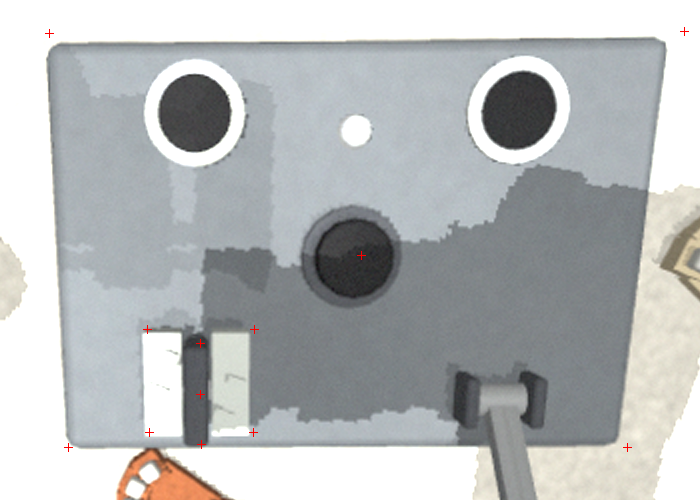

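View pics/g_e.png

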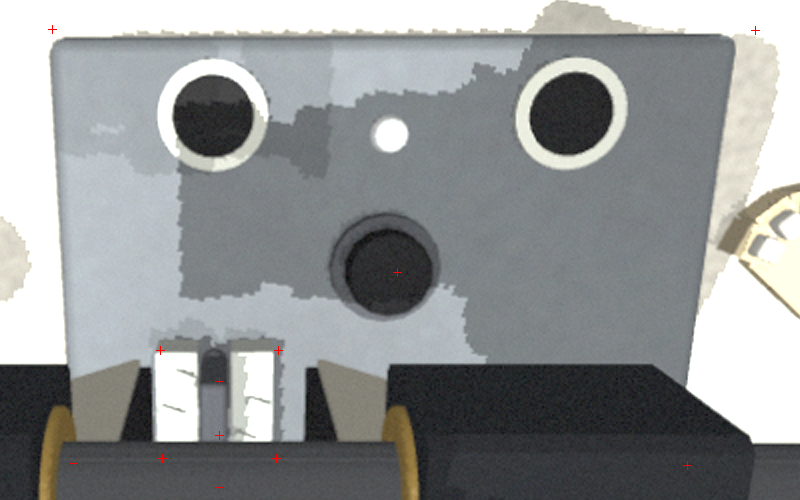

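```bash
cat > fit2.py <<'E'
from geo import *
from scipy.optimize import least_squares
D,E,T,S=[cam(f'pics/{n}.pkl') for n in ('d_wrist','e_wrist','a_top','a_side')]
e=.123;c=.083
cor=[[c,e,.07],[c,-e,.07],[-c,-e,.07],[-c,e,.07]];b=[0,0,.086];w=[-.0515,.065,.115]
obs=[(D,cor[0],(245,43)),(D,cor[1],(552,40)),(D,cor[2],(528.5,241.5)),(D,cor[3],(255,242.5)),(D,b,(397,149)),(D,w,(317.5,215.5)),
(E,cor[0],(236.5,121)),(E,cor[1],(577.5,120)),(E,b,(404.5,235.5)),(E,[-.0315,.065,.115],(316.5,276)),
(T,b,(294.7,232.7)),(S,b,(309.7,226.4))]
f=lambda p:np.concatenate([proj(C,box(p,P))[0]-I for C,P,I in obs])
r=least_squares(f,[.61,.1,0,.2],loss='soft_l1');print(r.x,np.round(r.fun.reshape(-1,2),1).tolist())
g=lambda q:np.concatenate([proj(C,q)[0]-I for C,P,I in obs if P is b]);r2=least_squares(g,[.6,.1,.08]);print('button',r2.x,r2.fun.round(1))
g=lambda q:np.concatenate([proj(C,q)[0]-I for C,P,I in obs if P is b and C in(D,E)]) if 0 else np.concatenate([proj(D,q)[0]-(397,149),proj(E,q)[0]-(404.5,235.5)]);print('button wrist only',least_squares(g,[.6,.1,.08]).x)
g=lambda q:np.concatenate([proj(D,q)[0]-(316.5,188),proj(E,q)[0]-(316.5,276)]);print('wing back end',least_squares(g,[.57,.1,.1]).x)
print('pin,button',box(r.x,[w,b]).round(4))
E
python3 fit2.py
```

```text
[ 0.6102127   0.10258602 -0.00465986  0.21377606] [[0.4, -0.3], [0.6, 0.2], [-1.3, -0.7], [-0.0, -0.7], [0.1, -0.2], [0.5, 2.3], [0.4, -0.7], [-0.9, -1.1], [-0.1, 0.4], [0.1, 14.2], [-0.9, 0.7], [-0.8, -0.7]]
button [0.6101913  0.10204545 0.07907253] [ 0.3 -0.2  0.  -0.2 -0.7  0.7 -0.7  0. ]
button wrist only [0.61001119 0.1021037  0.0789284 ]
wing back end [0.56459105 0.16023075 0.0787009 ]
pin,button [[0.5461 0.1552 0.1103]
 [0.6102 0.1026 0.0813]]
```

The refit with all four views is consistent: box (0.610, 0.103), yaw 0.214, button z 0.079–0.081. Heights read about 5 mm lower than stated, so I'll choose the grip depth to suit either. Pin at (0.546, 0.155).

```bash
python3 -c "
from geo import *
print(plan([.5461,.1552,.14],.214)[0])"
```

```text
[[6.8, -6.23, -0.53], [3.138, -0.003]]
```

```bash
python3 -m creep '[[[0,-3.1,-0.3],0,-0.35],[[1.5,-3.1,-0.2],0,-0.35],[[2.5,0,0],0,-0.35],[[2.8,0,0],0,-0.35],[[0,0,0],0,-0.35],[[0,0,0],0,-0.35]]'
python3 -c "
from geo import *
print(plan([.5461,.1552,.093],.214)[0])"; python3 look.py h wrist >/dev/null; python3 -c "
import cv2
a=cv2.imread('pics/h_wrist.png')[130:480,130:510];cv2.imwrite('pics/h.png',cv2.convertScaleAbs(cv2.resize(a,None,fx=1.5,fy=1.5),alpha=1.4))"
```

```text
t: 4.88
position: [0.5469, 0.1554, 0.1421]
ee_rot: [1.832, 1.569, 0.471]
ft_force: [0.8, 0.5, 0.8]
opening: 0.03
[[4.91, -0.09, 0.01], [3.137, -0.005]]
```

View pics/h.png

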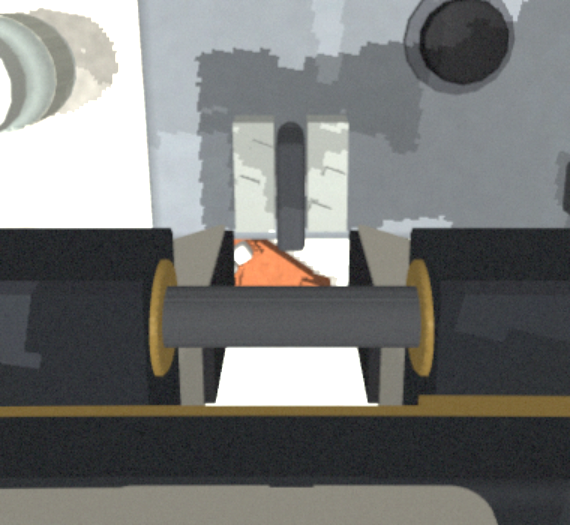

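The wing (crop (290,125)–(291,248)) sits midway between the fingers in y. I'll check its x position against the fit.

```bash
python3 -c "
from geo import *
H=cam('pics/h_wrist.pkl');p=[.6102,.1026,-.0047,.2138]
print(proj(H,box(p,[[-.0315,.065,.115],[-.0715,.065,.115],[-.0715,.065,.09],[0,0,.086]])))
p[2]=0;print(proj(H,box(p,[[-.0315,.065,.115],[-.0715,.065,.115],[-.0715,.065,.09],[0,0,.086]])))"
```

```text
[[323.88974046 223.94204843]
 [324.20828871 296.38289929]
 [324.20434185 280.39808327]
 [439.66378719 157.23915839]]
[[323.88397562 225.97249879]
 [324.20912672 299.76694843]
 [324.2050247  283.16917799]
 [441.87272905 157.82914457]]
```

Observed front wing end 295 against 296 predicted, and button (439,157) against (440,157). I'll go down and pinch.

```bash
python3 -m creep '[[[1.6,-0.1,0],0,-0.35],[[1.6,0,0],0,-0.35],[[1.2,0,0],0,-0.35],[[0.5,0,0],0,-0.35],[[0,0,0],0,-0.35],[[0,0,0],0,-1],[[0,0,0],0,-1],[[0,0,0],0,-1],[[0,0,0],0,-1]]' 35
```

```text
t: 6.05
position: [0.5456, 0.1554, 0.0919]
ee_rot: [2.099, 1.57, 0.737]
ft_force: [-0.8, 0.1, 0.5]
opening: 0.0006
```

The fingers shut fully, so the wing isn't between them. I'll look from the side and the wrist.

```bash
python3 look.py i wrist side top>/dev/null; python3 -c "
import cv2,numpy as np
a=cv2.imread('pics/i_wrist.png')[130:430,130:510];b=cv2.imread('pics/i_side.png')[150:280,230:370];t=cv2.imread('pics/i_top.png')[190:310,230:360]
C=np.zeros((600,800,3),np.uint8);C[:300,:380]=a;C[:390,380:800]=cv2.resize(b,(420,390),interpolation=2);C[300:600,:325]=cv2.resize(t,(325,300))
cv2.imwrite('pics/i.png',cv2.convertScaleAbs(C,alpha=1.4))"
```

```text
(no output)
```

View pics/i.png

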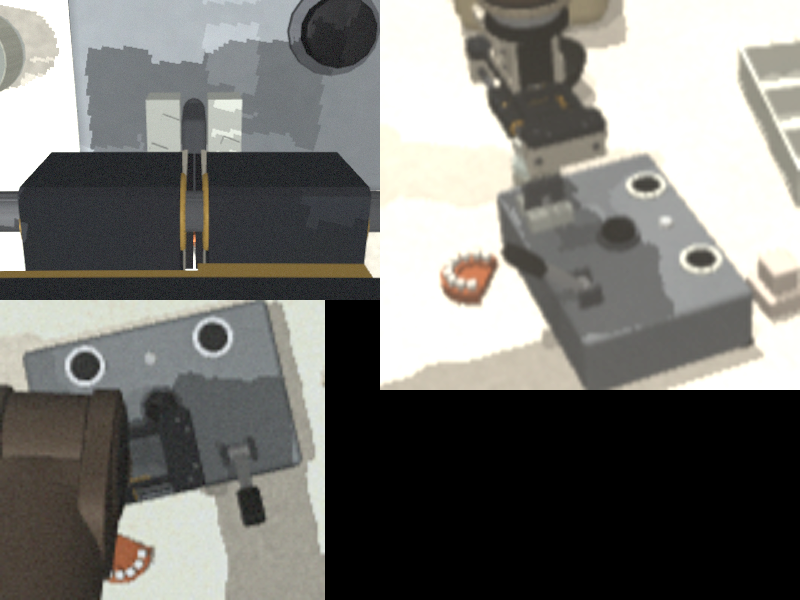

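Wrist crop: the tips at (194,152) seem to straddle the wing (183–207), but the opening reads 0.6 mm. A small lift will settle it by force.

```bash
python3 -m creep '[[[-0.4,0,0],0,-1],[[-0.4,0,0],0,-1],[[0,0,0],0,-1]]'
python3 - <<'E'
from geo import *
I=cam('pics/i_wrist.pkl');o=pickle.load(open('pics/i_wrist.pkl','rb'))['obs'];print(o['position'],o['opening'])
p=[.6102,.1026,-.0047,.2138];print(proj(I,box(p,[[-.0315,.065,.115],[-.0715,.065,.115],[0,0,.086]])))
a=cv2.imread('pics/i_wrist.png'); print(cv2.cvtColor(a,7 if 0 else cv2.COLOR_BGR2GRAY)[260:405:12,305:345])
E
```

```text
t: 6.58
position: [0.5458, 0.1554, 0.1002]
ee_rot: [1.829, 1.57, 0.467]
ft_force: [-0.4, -0.6, -1.0]
opening: 0.0003
[0.54555427 0.15538715 0.09188844] 0.0006391636467760063
[[324.37444327 247.98721103]
 [324.7812664  338.35745045]
 [469.3884279  161.89517701]]
[[138 137 138 140 130 105  72  51  54  55  55  59  60  61  59  63  61  59
   61  60  56  62  64  60  62  58  62  59  60  56  47  71  94 126 142 139
  138 157 169 168]
 [138 141 140 139 140 112  70  57  58  54  60  60  61  59  60  61  54  62
   56  59  63  61  62  61  61  61  61  60  58  58  50  71  96 126 141 136
  138 139 140 139]
 [ 33  38  31  24  25  25  27  81 104 101  98 103  78  31  23  22  24  22
   40  50  40  25  25  28  31  40  83 102 101 100 104  68  31  30  27  28
   26  26  33  24]
 [ 30  22  32  33  28  32  29  66  92 100 100  91  58  30  32  22  27  27
   43  50  41  30  28  26  33  27  66  93 100 101  92  59  23  33  36  25
   28  29  29  29]
 [ 27  30  28  33  33  50  71  78  82  77  76  60  33  30  24  29  26  29
   44  49  34  23  10  28  20  22  41  65  74  76  82  80  71  43  25  30
   21  32  29  34]
 [ 
[... 633 characters left out ...]
  78  41  39
   37  32  38  38]
 [ 36  40  38  37  48  85  99 100 100  83  70  51  31  38  39  36  33  40
   86 125  95  39  41  34  39  32  35  61  80  90  97  98  99  72  46  34
   37  34  40  36]
 [ 39  34  34  38  35  42  51  65  85  88  65  40  38  32  36  35  36  38
   91 107  72  40  38  36  32  34  35  30  72  91  74  57  58  43  33  36
   39  37  40  38]
 [ 39  35  35  38  36  30  28  38  79  92  70  46  37  36  39  39  41  36
  193 229 171  36  31  38  39  36  33  46  77  89  72  41  27  23  36  35
   37  39  39  38]
 [ 75  79  78  73  78  76  73  74  75  73  78  76  77  76  72  76  75  73
   75  78  77  75  73  79  76  74  71  75  78  75  76  73  76  77  76  75
   72  77  74  78]]
```

The fingers really are shut, with the wing visible beneath the tips: its back end shows at row 228 against 248 predicted. So the wing may stand lower than stated. I'll triangulate its ends.

Run:
```python
from geo import *
from scipy.optimize import least_squares
c={n:cam(f'pics/{n}_wrist.pkl') for n in 'dehi'}
def tri(ob):
    g=lambda q:np.concatenate([proj(c[n],q)[0]-I for n,I in ob.items()]);r=least_squares(g,[.56,.15,.1])
    b=R.from_euler('z',-.2138).apply(r.x-[.6102,.1026,0]);print(r.x.round(4),'box',b.round(4),r.fun.round(1))
tri(dict(d=(318,188.5),e=(316.5,276),h=(323,213),i=(324,228)))
tri(dict(d=(317.5,241.5),h=(324,295)))
for n in 'dehi':
    g=cv2.cvtColor(cv2.imread(f'pics/{n}_wrist.png'),cv2.COLOR_BGR2GRAY); x={'d':317,'e':317,'h':323,'i':323}[n]
    y0={'d':180,'e':268,'h':200,'i':215}[n]
    print(n,y0,g[y0:y0+105,x-2:x+3].mean(1).astype(int).tolist())
```

```text
[0.565  0.1597 0.0767] box [-0.032   0.0654  0.0767] [-0.1 -1.2  0.3 -1.2  0.3 -0.6 -0.4  1.9]
[0.5271 0.1513 0.1098] box [-0.0709  0.0652  0.1098] [ 0.4 -0.  -0.2  0. ]
d 180 [136, 136, 125, 109, 111, 109, 94, 61, 56, 44, 45, 44, 43, 48, 60, 65, 69, 70, 70, 69, 68, 69, 68, 69, 71, 72, 70, 69, 70, 68, 71, 69, 69, 69, 70, 70, 70, 70, 70, 70, 69, 70, 70, 70, 71, 70, 69, 70, 70, 69, 68, 69, 69, 67, 70, 68, 70, 70, 70, 69, 69, 69, 73, 113, 187, 230, 230, 231, 231, 231, 232, 231, 231, 231, 224, 186, 163, 126, 97, 81, 92, 110, 123, 128, 127, 126, 126, 126, 126, 127, 127, 128, 129, 128, 130, 128, 127, 123, 124, 122, 120, 113, 109, 103, 100]
e 268 [126, 120, 122, 113, 101, 87, 65, 55, 64, 63, 49, 42, 45, 44, 46, 44, 43, 44, 44, 43, 42, 44, 45, 51, 71, 84, 93, 98, 99, 98, 95, 97, 96, 96, 96, 97, 96, 97, 97, 97, 96, 96, 96, 96, 96, 97, 96, 97, 95, 97, 96, 93, 77, 44, 49, 49, 53, 54, 54, 53, 56, 61, 62, 56, 58, 56, 59, 61, 61, 61, 62, 62, 63, 62, 64, 64, 63, 64, 63, 65, 65, 63, 63, 63, 62, 62, 63, 63, 61, 63, 60, 57, 56, 78, 133, 130, 123, 107, 104, 111, 120, 127, 149, 168, 182]
h 200 [84, 84, 85, 84, 85, 85, 85, 85, 83, 84, 80, 63, 50, 53, 51, 43, 46, 43, 43, 45, 43, 43, 45, 45, 45, 49, 55, 58, 57, 59, 59, 59, 60, 59, 58, 59, 60, 59, 60, 58, 59, 58, 60, 58, 59, 60, 58, 59, 59, 58, 58, 58, 60, 57, 59, 60, 57, 60, 59, 59, 58, 60, 58, 59, 58, 60, 60, 59, 65, 70, 68, 70, 70, 69, 69, 69, 68, 69, 69, 69, 69, 69, 69, 68, 70, 69, 69, 68, 68, 68, 68, 70, 68, 68, 67, 67, 78, 124, 158, 130, 95, 71, 58, 64, 81]
i 215 [86, 87, 86, 86, 86, 86, 85, 85, 85, 85, 85, 86, 80, 62, 50, 53, 54, 52, 47, 44, 43, 46, 44, 45, 45, 45, 44, 44, 45, 45, 46, 44, 44, 47, 48, 53, 55, 58, 59, 59, 60, 60, 60, 59, 58, 59, 59, 59, 60, 59, 60, 60, 61, 59, 58, 59, 60, 58, 60, 58, 60, 60, 61, 58, 59, 59, 60, 60, 50, 35, 36, 39, 35, 37, 36, 35, 36, 37, 36, 36, 37, 37, 34, 39, 37, 37, 33, 37, 35, 37, 36, 37, 38, 36, 37, 37, 38, 35, 38, 37, 38, 33, 39, 37, 39]
```

The wing's top does match the stated height: its back top edge is at row 250 in i, 248 predicted. But the visible fingertips (row 283) look about 26 mm behind the nominal TCP. I'll project the TCP into the side and top views to check.

Run:
```python
from geo import *
for n in ('a_side','i_side','a_top','i_top'):
    C=cam(f'pics/{n}.pkl');o=pickle.load(open(f'pics/{n}.pkl','rb'))['obs'];P=np.array(o['position'])
    print(n,P.round(3),proj(C,np.array([P,P+[0,0,.02],P+[0,0,.04]])).round(1).tolist())
C=cam('pics/i_side.pkl');P=np.array(pickle.load(open('pics/i_side.pkl','rb'))['obs']['position'])
def draw(f,out,x0,y0,w,h,s,pts):
    im=cv2.imread(f)[y0:y0+h,x0:x0+w];im=cv2.convertScaleAbs(cv2.resize(im,None,fx=s,fy=s,interpolation=2),alpha=1.5)
    for p in pts: cv2.drawMarker(im,(int((p[0]-x0)*s),int((p[1]-y0)*s)),(0,0,255),0,6,1)
    return im
pt=proj(C,np.array([P,P+[0,0,.02],P+[0,0,.04]]))
A=draw('pics/i_side.png','',250,180,80,75,5,pt)
C2=cam('pics/a_side.pkl');P2=np.array(pickle.load(open('pics/a_side.pkl','rb'))['obs']['position'])
B=draw('pics/a_side.png','',130,60,80,75,5,proj(C2,np.array([P2,P2+[0,0,.02],P2+[0,0,.04]])))
cv2.imwrite('pics/j.png',np.hstack([A,B]))
```

```text
a_side [0.237 0.578 0.198] [[173.9, 128.7], [172.5, 123.1], [171.1, 117.5]]
i_side [0.546 0.155 0.092] [[283.9, 215.0], [283.4, 209.5], [282.9, 203.9]]
a_top [0.237 0.578 0.198] [[74.7, 400.7], [70.6, 402.8], [66.3, 404.9]]
i_top [0.546 0.155 0.092] [[271.9, 259.7], [271.1, 259.5], [270.2, 259.3]]
```

View pics/j.png

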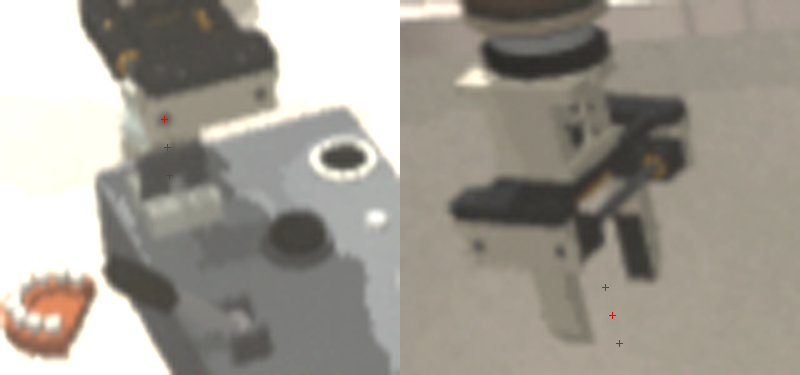

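Side view: at the start the two fingertips, (575,340) and (640,277), have their midpoint about 25 mm above the projected TCP. The wrist view gave the same 26 mm. So the true tips lie about 25 mm behind the reported TCP, and the fingers shut just above the wing. I'll open and go 25 mm lower.

```bash
python3 -m creep '[[[0,0,0],0,-0.35],[[0,0,0],0,-0.35],[[0,0,0],0,-0.35],[[1.2,0,0],0,-0.35],[[1.0,0,0],0,-0.35],[[0.5,0,0],0,-0.35],[[0,0,0],0,-0.35]]' 35
```

```text
t: 7.45
position: [0.5452, 0.1551, 0.0721]
ee_rot: [-1.249, 1.57, -2.611]
ft_force: [-0.3, -0.2, 0.3]
opening: 0.0299
```

```bash
python3 -m creep '[[[0,0,0],0,-1],[[0,0,0],0,-1],[[0,0,0],0,-1],[[0,0,0],0,-1]]' 40
```

```text
t: 7.95
position: [0.5457, 0.1555, 0.073]
ee_rot: [1.963, 1.57, 0.601]
ft_force: [0.2, 0.0, 1.1]
opening: 0.0097
```

Gripped at 9.7 mm. Lift 18 mm.

```bash
python3 -m creep '[[[-0.6,0,0],0,-1],[[-0.6,0,0],0,-1],[[-0.6,0,0],0,-1],[[0,0,0],0,-1]]'
```

```text
t: 8.45
position: [0.5456, 0.1554, 0.0911]
ee_rot: [1.918, 1.57, 0.556]
ft_force: [3.2, 0.9, -5.9]
opening: 0.0099
```

Force −5.9 N matches the spring near the top, so the pin is up. Turn anticlockwise in two goes.

```bash
python3 -m creep '[[[0,0,0],-0.15,-1],[[0,0,0],-0.15,-1],[[0,0,0],-0.15,-1],[[0,0,0],0,-1]]'
```

```text
t: 8.95
position: [0.5458, 0.1551, 0.0907]
ee_rot: [1.415, 1.57, 0.502]
ft_force: [4.0, 1.1, -6.5]
opening: 0.0097
```

```bash
python3 -m creep '[[[0,0,0],-0.15,-1],[[0,0,0],-0.15,-1],[[0,0,0],-0.15,-1],[[0,0,0],-0.15,-1],[[0,0,0],-0.15,-1],[[0,0,0],0,-1],[[0,0,0],0,-1]]'
```

```text
t: 9.82
position: [0.5463, 0.1548, 0.0908]
ee_rot: [-0.041, 1.57, -0.21]
ft_force: [5.1, -0.1, -6.5]
opening: 0.0097
```

```bash
python3 -c "
from cell import robot;o=robot.get_obs();print(o['torque'],o['ee_rot'])"
```

```text
[-0.12676941 -1.16546591  0.04678019] [-0.04101639  1.5695094  -0.20958788]
```

Turned 1.193 rad. Let down 6 mm into the notch.

```bash
python3 -m creep '[[[0.3,0,0],0,-1],[[0.3,0,0],0,-1],[[0,0,0],0,-1],[[0,0,0],0,-1]]'
```

```text
t: 10.32
position: [0.5463, 0.1548, 0.085]
ee_rot: [-0.074, 1.569, -0.239]
ft_force: [5.5, -1.7, -3.2]
opening: 0.0095
```

```bash
python3 -m creep '[[[0.15,0,0],0,-1],[[0,0,0],0,-1],[[0,0,0],0,-1]]'
```

```text
t: 10.7
position: [0.5464, 0.1548, 0.0847]
ee_rot: [0.405, 1.569, 0.24]
ft_force: [1.7, -3.5, 11.8]
opening: 0.0096
```

The pin is supported at +12 mm above home and 1.197 rad. Release, rise, turn back, and compute the button move.

```bash
python3 -m creep '[[[-0.12,0,0],0,-1],[[0,0,0],0,-0.35],[[0,0,0],0,-0.35],[[0,0,0],0,-0.35],[[-1.5,0,0],0,-0.35],[[-2,0,0],0,-0.35],[[-2,0,0],0,-0.35],[[0,0,0],0,-0.35]]'
python3 look.py k top wrist >/dev/null
python3 -c "
from geo import *
from cell import robot
print(plan([.6102,.1026,.09],.214)[0],robot.get_obs()['joint_positions'])"
```

```text
t: 11.7
position: [0.5467, 0.1557, 0.1416]
ee_rot: [0.612, 1.567, 0.45]
ft_force: [0.3, 0.1, 0.7]
opening: 0.0299
[[4.96, -4.17, 7.24], [-1.947, 1.195]] [-0.65047985  0.40881544  0.3816357   1.81555886 -0.18318823  0.95135006
 -0.35257262]
```

```bash
python3 -m creep '[[[0,0,0],0.172,-1],[[0,0,0],0.172,-1],[[0,0,0],0.172,-1],[[0,0,0],0.172,-1],[[0,0,0],0.172,-1],[[0,0,0],0.172,-1],[[0,0,0],0.163,-1],[[0,0,0],0,-1]]' 20
python3 -c "
from geo import *
print(plan([.6102,.1026,.09],.214)[0])"
```

```text
t: 12.8
position: [0.5449, 0.1553, 0.1386]
ee_rot: [-1.075, 1.569, -2.431]
ft_force: [-0.7, -0.1, -0.5]
opening: 0.0006
[[4.86, 5.26, 6.53], [-3.141, 0.001]]
```

```bash
python3 -m creep '[[[0,1.3,1.6],0,-1],[[0,1.3,1.6],0,-1],[[0,1.3,1.6],0,-1],[[0,1.36,1.73],0,-1],[[2.4,0,0],0,-1],[[2.4,0,0],0,-1],[[2,0,0],0,-1],[[0.3,0,0],0,-1],[[0,0,0],0,-1]]'
python3 -c "
from geo import *
print(plan([.6102,.1026,.06],.214)[0])"
```

```text
t: 13.92
position: [0.611, 0.1026, 0.0687]
ee_rot: [1.072, 1.571, -0.284]
ft_force: [0.9, 0.3, 0.2]
opening: 0.0007
[[0.87, -0.08, -0.02], [-3.141, 0.0]]
```

```bash
python3 -m creep '[[[0.5,0,0],0,-1],[[0.3,0,0],0,-1],[[0,0,0],0,-1]]'; python3 -m creep '[[[0.3,0,0],0,-1],[[0,0,0],0,-1]]'
```

```text
t: 14.3
position: [0.6107, 0.1027, 0.0604]
ee_rot: [-2.735, 1.571, 2.191]
ft_force: [1.3, 0.0, -0.3]
opening: 0.0006
t: 14.55
position: [0.611, 0.1027, 0.0575]
ee_rot: [1.537, 1.57, 0.18]
ft_force: [0.6, 0.6, 3.1]
opening: 0.0005
```

Contact just under 0.060. Press the remaining ~5 mm.

```bash
python3 -m creep '[[[0.3,0,0],0,-1],[[0,0,0],0,-1]]'; python3 -m creep '[[[0.25,0,0],0,-1],[[0,0,0],0,-1],[[0,0,0],0,-1]]'; python3 look.py l top side >/dev/null
python3 - <<'E'
import cv2,numpy as np
k=cv2.imread('pics/k_wrist.png');l=cv2.imread('pics/l_top.png')[180:310,230:360];s=cv2.imread('pics/l_side.png')[185:285,255:365]
C=np.zeros((600,800,3),np.uint8);C[:300,:400]=cv2.resize(k,(400,300));C[:390,410:800]=cv2.resize(l,None,fx=3,fy=3);C[300:600,:330]=cv2.resize(s,None,fx=3,fy=3)
cv2.imwrite('pics/l.png',cv2.convertScaleAbs(C,alpha=1.4))
E
```

```text
t: 14.8
position: [0.6109, 0.1027, 0.0544]
ee_rot: [1.617, 1.571, 0.26]
ft_force: [-0.4, 0.6, 3.4]
opening: 0.0003
t: 15.18
position: [0.6109, 0.1027, 0.052]
ee_rot: [1.505, 1.571, 0.148]
ft_force: [0.4, 0.5, 2.9]
opening: 0.0008
```

View pics/l.png

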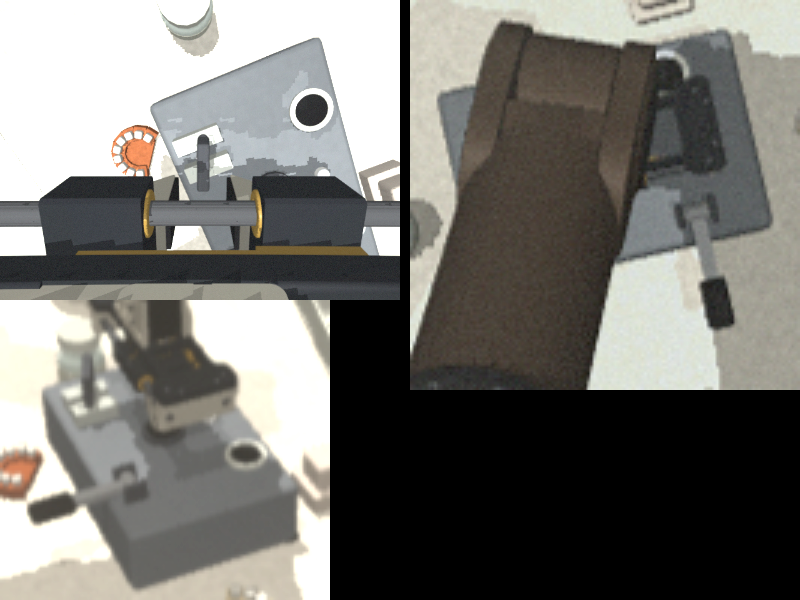

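The pin stands parked, turned across the collar (k, (203,162)), and the lever has dropped: handle in the top view at (332,281), in the side view at (272.5,254). Raise from the button and triangulate the handle.

```bash
python3 -m creep '[[[-2,0,0],0,-1],[[-3,0,0],0,-1],[[-4,0,0],0,-0.2],[[-2,0,0],0,-0.2],[[0,0,0],0,-0.2]]'
python3 - <<'E'
from geo import *
from scipy.optimize import least_squares
T,S=cam('pics/l_top.pkl'),cam('pics/l_side.pkl')
g=lambda q:np.r_[proj(T,q)[0]-(332.3,281),proj(S,q)[0]-(272.5,254)];r=least_squares(g,[.5,0,.08]);print(r.x,r.fun)
q=box([.6102,.1026,0,.2138],[-.136,-.065,.078])[0];print('pred',q)
print(plan([q[0],q[1],.14],.214)[0])
E
```

```text
t: 15.9
position: [0.6116, 0.1025, 0.1643]
ee_rot: [1.662, 1.568, 0.305]
ft_force: [0.2, 0.3, -0.7]
opening: 0.0259
[0.49306289 0.00871236 0.07666291] [ 0.00559804 -0.14258397 -0.15537756  0.01628723]
pred [0.49108786 0.01022415 0.078     ]
[[2.39, -13.74, 6.47], [3.141, -0.0]]
```

Triangulated handle (0.493, 0.009, 0.077) agrees with the prediction to 2 mm.

```bash
python3 -m creep '[[[0,-3,1.3],0,-0.1],[[0,-3,1.3],0,-0.1],[[0,-3,1.3],0,-0.1],[[0,-3,1.3],0,-0.1],[[1,-1.64,1.3],0,-0.1],[[1.4,0,0],0,-0.1],[[0,0,0],0,-0.1]]'
python3 -c "
from geo import *
print(plan([.492,.0095,.036],.214)[0])"
```

```text
t: 16.77
position: [0.4907, 0.0109, 0.1367]
ee_rot: [-1.606, 1.568, -2.962]
ft_force: [-0.4, 0.4, -0.4]
opening: 0.041
[[10.07, 0.12, 0.16], [-3.141, 0.0]]
```

```bash
python3 -m creep '[[[2.5,0.1,0.15],0,-0.1],[[2.5,0,0],0,-0.1],[[2.5,0,0],0,-0.1],[[2.0,0,0],0,-0.1],[[0.5,0,0],0,-0.1],[[0,0,0],0,-0.1],[[0,0,0],0,-0.1]]'
```

```text
t: 17.65
position: [0.4933, 0.0091, 0.0386]
ee_rot: [1.542, 1.57, 0.185]
ft_force: [0.5, -0.7, -0.1]
opening: 0.0413
```

```bash
python3 -m creep '[[[0,0,0],0,-1],[[0,0,0],0,-1],[[0,0,0],0,-1]]' 35; python3 -c "
from geo import *
from cell import robot
o=robot.get_obs();P=np.array(o['position']);print(P,o['opening'])
b=R.from_euler('z',-.2138).apply(P-[.6102,.1026,0]);print('box',b)
# arc: shifts from level to angle a, along box x and z
for a in (20,35,45,51): t=np.radians(a);print(a,round(.076*100*(1-np.cos(t)),2),round(7.6*np.sin(t),2))"
```

```text
t: 18.02
position: [0.4924, 0.0105, 0.0382]
ee_rot: [3.095, 1.569, 1.739]
ft_force: [-1.8, 5.8, 4.4]
opening: 0.0218
[0.49238347 0.01051485 0.03822867] 0.021811575806476337
box [-0.13467221 -0.06499082  0.03822867]
20 0.46 2.6
35 1.37 4.36
45 2.23 5.37
51 2.82 5.91
```

Gripped at 21.8 mm. Lift along the arc.

```bash
python3 -m creep '[[[-1.06,0.07,0],0,-1],[[-1.04,0.22,0],0,-1],[[-1.0,0.36,0],0,-1],[[-0.94,0.5,0],0,-1],[[-0.86,0.62,0],0,-1],[[0,0,0],0,-1]]'
```

```text
t: 18.77
position: [0.5076, 0.0139, 0.0864]
ee_rot: [-2.052, 1.566, 2.875]
ft_force: [-5.1, 4.3, -4.0]
opening: 0.0218
```

```bash
python3 -m creep '[[[-0.38,0.35,0],0,-1],[[-0.38,0.38,0],0,-1],[[0,0,0],0,-1]]'
```

```text
t: 19.15
position: [0.5145, 0.0154, 0.0941]
ee_rot: [-2.082, 1.566, 2.845]
ft_force: [-6.3, 5.0, 1.9]
opening: 0.0216
```

At about 47°; a bit farther to pass the catch.

```bash
python3 -m creep '[[[-0.2,0.2,0],0,-1],[[-0.1,0.12,0],0,-1],[[0,0,0],0,-1]]'
```

```text
t: 19.52
position: [0.5172, 0.016, 0.0966]
ee_rot: [-1.998, 1.565, 2.929]
ft_force: [-4.9, 4.1, -4.9]
opening: 0.0218
```

```bash
python3 -m creep '[[[-0.1,0.1,0],0,-1],[[0,0,0],0,-1],[[0.15,-0.15,0],0,-1],[[0.15,-0.17,0],0,-1],[[0,0,0],0,-1],[[0,0,0],0,-1]]'
```

```text
t: 20.27
position: [0.5167, 0.0158, 0.0958]
ee_rot: [-2.564, 1.568, 2.363]
ft_force: [-6.5, 5.8, 6.4]
opening: 0.0213
```

```bash
python3 -m creep '[[[0.15,-0.17,0],0,-1],[[0.1,-0.1,0],0,-1],[[0,0,0],0,-1]]'
```

```text
t: 20.65
position: [0.5154, 0.0156, 0.0941]
ee_rot: [2.816, 1.568, 1.46]
ft_force: [-5.7, 6.9, 13.8]
opening: 0.0217
```

Pushing down meets +13.8 N of resistance, so the catch holds. Ease off, open, rise and back away to look.

```bash
python3 -m creep '[[[-0.15,0.15,0],0,-1],[[0,0,0],0,-0.1],[[0,0,0],0,-0.1],[[0,0,0],0,-0.1],[[-1.5,0,0],0,-0.1],[[-3,0,0],0,-0.1],[[-4,0,0],0,-0.1],[[-3,-3,0],0,-0.1],[[0,-4,0],0,-0.1],[[0,-4,0],0,-0.1],[[0,-4,0],0,-0.1],[[0,0,0],0,-0.1]]'
python3 look.py m top side wrist | tail -1
python3 - <<'E'
from geo import *
k=cv2.imread('pics/m_wrist.png');l=cv2.imread('pics/m_top.png')[170:310,200:400];s=cv2.imread('pics/m_side.png')[185:305,255:385]
C=np.zeros((600,800,3),np.uint8);C[:300,:400]=cv2.resize(k,(400,300));C[:280,400:800]=cv2.resize(l,None,fx=2,fy=2);C[300:600,:325]=cv2.resize(s,None,fx=2.5,fy=2.5)
a=cv2.imread('pics/a_top.png')[170:310,200:400];C[300:580,400:800]=cv2.resize(a,None,fx=2,fy=2)
cv2.imwrite('pics/m.png',cv2.convertScaleAbs(C,alpha=1.4))
E
```

```text
t: 22.15
position: [0.3681, -0.0182, 0.21]
ee_rot: [2.937, 1.567, 1.579]
ft_force: [0.6, 0.3, 0.6]
opening: 0.0415
{'t': 22.3, 'joint_positions': [-0.894, -0.067, 0.784, 2.157, 0.055, 1.031, -1.497], 'qd': [0.006, 0.027, -0.004, -0.008, -0.002, -0.002, -0.0], 'tau': [0.105, -16.626, -1.258, -29.317, 0.045, 0.028, -0.038], 'position': [0.371, -0.017, 0.21], 'ee_rot': [1.739, 1.569, 0.382], 'ft_force': [0.473, 1.201, 0.194], 'torque': [-0.079, 0.18, 0.004], 'opening': 0.041}
```

View pics/m.png

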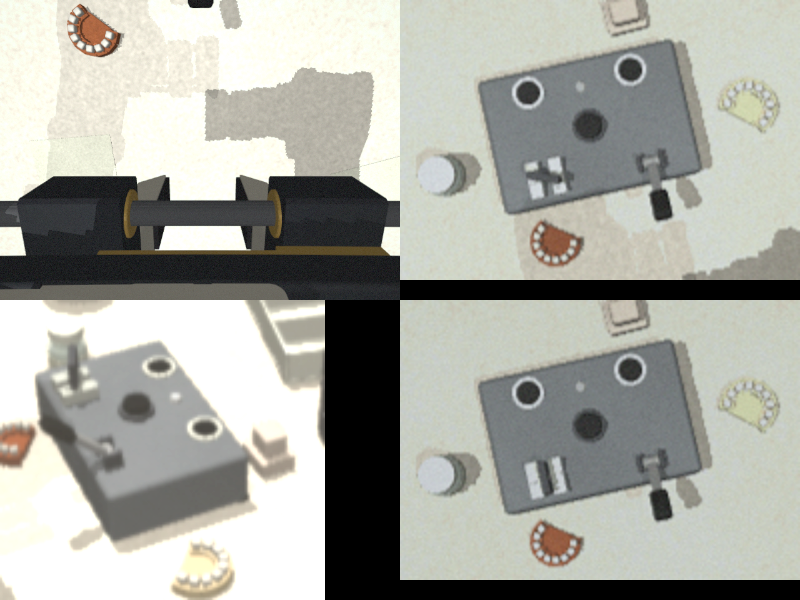

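Final views: the lever handle in the top view sits at (660,204), the same spot as before the test (660,504 − 300). The pin is turned across the collar and stands up, and the casts, jar and block are unmoved. Hand in.

```bash
python3 -c "
from cell import finish_job; print(finish_job())"
```

```text
the job is handed in; nothing more can be done
None
```

The job is done as asked and in order, and I handed it in at about 22 s of the 61 s allowed.

- **Pin:** I lifted it 18 mm, with a spring pull of about 6 N, and turned it 1.197 rad anticlockwise. It came down on the rest notch 12 mm above home and stayed out after I let go.
- **Button and lever:** Pressing the button dropped the lever; I found the dropped handle within 2 mm of where it should be. I then lifted the lever past its catch, and it held against about 14 N of downward push before I released it.
- **Last pictures:** With the arm clear, the lever is back at its original latched spot and the pin is parked. The casts, jar and block show no movement. I did not check the bowl and tool cup close up in the last picture, but the arm never went near them at bench height.

**Disagreements and failures:**
- **Fingertips:** They sit about 25 mm behind the reported tool point. My first pinch closed above the wing without touching it, and I corrected for this from then on.
- **Heights:** The cameras read about 5 mm lower than the stated heights. The button made contact 2 to 3 mm below its stated height.

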